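# Trip-test the bench power box and shut its hood

## Task

Do the trip test on the bench power box: of its two breakers, take the one with the round test button, push that button right in so that its lever drops, then lift that lever back up until it stays fully up by itself. Then swing the hood over and press it down past its catch until it is fully shut. Keep the other breaker's lever up and leave the things around the box where they are.

Things in the scene. Friction and masses are not known exactly. Their poses are not given: they have to be found in the camera images.
- box: The power box, a grey plastic base block 270 (x) x 190 (y) x 35 mm, screwed to the bench; origin at the centre of its underside, z up. Its +y side (97 mm) carries the hood's hinge, its -y side (-95 mm) the spring catch. Two white breaker modules stand on it side by side along x, 61 mm either side of its centre.
- rcd: The breaker with the test button: a white module 120 (x) x 150 (y) x 20 mm, origin at the centre of its underside, on top of the base (35 mm above the bench), axes as the box's. Its lever stands at x -30 mm, its test button at x +32, y -52 mm. It may be the left or the right one.
- test_button (a joint): Travel of the test button, a round black spring button 28 mm across in a white collar: 0 out, 0.008 m fully in; takes about 5 N; springs back out. The lever goes over its dead centre at about 5 mm.
- test_button_top (a point): Centre of the test button's top face (24 mm above the module's top face when out, 79 mm above the bench).
- rcd_lever (a joint): Angle of the tested breaker's lever (rad): 0 fully up (leaning 12 degrees back past the vertical, towards the hood's hinge), 0.21 vertical (dead centre), 1.257 dropped (leaning 60 degrees from the vertical towards box -y). It falls by its own weight to the nearer end.
- rcd_lever_grip (a point): Point on the middle of that lever 58 mm from its pivot, to pinch across its width. The black lever is 68 mm long from its pivot, 22 mm wide (along box x) and 10 to 14 mm thick; when it is dropped its tip is 99 mm above the bench. The module top face is 55 mm above the bench.
- rcd_lever_pivot (a point): Pivot of that lever, 65 mm above the bench; its axis runs along box x.
- isolator: The other breaker: the same white module with the same lever at x -30 mm, but no button. Origin and axes as those of rcd.
- isolator_lever (a joint): Angle of the other breaker's lever (rad), 0 fully up, 1.257 dropped; starts up and must stay up.
- hood (a joint): Angle of the grey hood (rad): 0 fully shut, 1.85 fully open. A stiff hinge: it stays where it is left. At 1.57 rad it stands on edge outside the box's +y side, its outer top face looking to box +y and its free edge up. A spring catch resists (it takes about 10 N on the pad) from 0.075 to 0.04 rad; beyond that it is held shut.
- hood_pad (a point): Middle of the dark 90 x 50 mm pad on the hood's outer top face near its free edge; 165 mm across from the hinge line (free edge at 201 mm) and 105 mm above it when shut. Its z axis is the outward normal of that face.
- hood_hinge (a point): The hood is an open-bottomed shell, 278 (x) x 204 mm, 105 mm deep, 4 mm walls, whose rim lies 40 mm and outer top 145 mm above the bench when shut. This point is the middle of its hinge line, which runs along box x, 97 mm from the box's centre on its +y side, 40 mm above the bench; axes as the box's.
- screwdriver: Bystander: screwdriver 200 mm long lying along x, in front of the catch side.
- wrench: Bystander: wrench 180 mm long, lying.
- tape: Bystander: grey tape roll 96 mm across, 28 mm high, lying flat.
- jar: Bystander: screw jar 68 mm across, 75 mm high, standing.
- mug: Bystander: white mug 80 mm across, 90 mm high.
- glue: Bystander: glue bottle 56 mm across, 150 mm high, standing.
- offcut: Bystander: wood offcut 140 x 70 x 22 mm, lying flat.

How it is judged:
By the outcome, as a careful person would: the job done as asked, in the order asked, and still so for the second after the job is handed in, with the robot touching nothing.
It also fails if it takes over 67 s, if anything falls off the work surface, if the arm or the gripper's body presses on something with over 40 N, if the wrist force passes 120 N, or if a joint passes its speed limit or range.

## Robot

A 6-joint arm with a two-finger parallel gripper is mounted at the origin on the work surface. World frame = base frame: x ahead of the robot, y to its left, z up, the work surface at z = 0. Lengths are in mm, angles in rad, forces in N, time in s.
With the tool pointing down it reaches from about 275 to 1000 mm from the base axis. Payload 8.4 kg.
Tool frame: the origin (TCP) lies midway between the tips of the shut fingers; the grasp point (between the pads) lies 19 mm behind it; z points along the fingers, y is the line along which they close (so a half turn about z gives the same grasp; the last joint's range is limited). The gripper opens to 85 mm and grips with 20 to 120 N. Pads are 22 mm wide; open, the fingers measure 114 mm over their backs; the gripper's body (76 mm by 85 mm) begins 54 mm behind the grasp point. The pads swing forward as they close: fully open they stand 13 mm farther back than shut.
Start: joints at [-1.318, 0.353, 1.633, -0, 1.155, -0.002], TCP at [157.531, -604.824, 231.281] pointing down, gripper open.
Joint ranges: [-2.63, 2.63], [-0.92, 2.1], [0.06, 2.66], [-1.3, 4.44], [0, 2.69], [-3.02, 3.02]. Speed limits (rad/s): [2.22, 2.22, 2.79, 3.14, 3.14, 3.14].

## Interface

Orientations are given as [roll, pitch, yaw] about the fixed x, y, z axes, in that order (R = Rz(yaw) Ry(pitch) Rx(roll)).
In Python, from rig import r, cams gives the robot as it stands. The module is installed in compiled form; this text tells all that it offers.
- The arm moves only by the tool send_rows, never from a script. Its argument "targets" is one flat list of numbers, 7 for each row, row after row: the shift along the tool's x, y, z in m, then the turn, a rotation vector about the tool's x, y, z in rad, then the opening, from -1 (shut) to 1 (fully open). In form: [tx, ty, tz, wx, wy, wz, fingers, tx, ty, tz, wx, wy, wz, fingers, ...]. A call has 1 to 12 rows; each row is the pose to reach, as a shift and turn from the pose commanded when the call began, along the tool's axes at that moment; what a row does not reach only later rows make up. A row lasts 1/12 s, in which the tool goes at most 41.7 mm and 7.16 degrees, less where a joint would pass 70% of its speed; a pose out of reach is approached as far as the arm can. A call with a gripper value outside its range is refused whole. The fingers move at their own pace and stop on an object; "grip_force" is the grip in N (left out, the last holds). Time passes only in rows, so rows that repeat a pose let the fingers close. It gives the time, the measured TCP pose, the force, the opening and the grip force at its end, in the units of the state.
- r.sense(): the state, without advancing time (a new reading comes with each control period).
- cams.grab_frame(name): name is "scene" or "top"; returns a dict with "color" (400x640x3 uint8, blue, green, red), "fx", "fy", "cx", "cy" (pixels), "xyz" and "attitude" of the camera in the world. Camera axes: x right, y down, z forward; pixel columns grow to the right and rows downward; lengths in mm; the calibration is good to about 2 mm. A picture is of the moment at which its call begins. There is no depth.
- r.sign_off(): hands the job in; it is judged then, once.
The state is a dict: "clock": time; "qpos": joint angles; "qvel": joint speeds; "joint_efforts": joint torques, N m; "eef_pos": TCP position; "tcp_rot": TCP orientation; "contact_force": force on the tool from outside, world axes, zero at the start; "wrist_torque": the same for the moment, N m; "opening": opening from 0.0 (shut) to 1.0 (fully open); "grasp_force": force on a finger pad.
Only numpy, scipy, OpenCV 4.12 (cv2) and the standard library are available. Lean on these libraries where they do the work, as an engineer would, in place of code of your own. Each camera call takes 0.05 s, during which the arm holds its last target. There are 200 camera calls.

## Working session

There is one attempt and no reset: what is moved stays moved. The work goes in short steps, Python scripts to look and compute and a tool call to move; the robot and the scene stay as the last step left them, time stands still between calls to the robot, and variables do not carry over. Pictures are saved under pics/ and viewed, at most 10 in all, crops included, and the job is handed in when it is done.

Besides the shell and the picture viewer there is one more tool, called as a command line: name --argument value ..., lists and objects as JSON in quotes. send_rows: Moves the arm, as the interface text tells. Its arguments: {"type":"object","properties":{"targets":{"type":"array"},"grip_force":{"type":"number"}},"required":["targets"]}

```bash
mkdir -p pics; python3 - <<'E'
from rig import r,cams
import cv2
for n in("scene","top"):
    f=cams.grab_frame(n); cv2.imwrite(f"pics/{n}0.png",f["color"]); print(n,{k:f[k] for k in f if k!="color"})
s=r.sense(); print(s)
E
```

```text
scene {'fx': 370.12712346791375, 'fy': 370.12712346791375, 'cx': 319.6599489822447, 'cy': 206.7573121827644, 'xyz': array([1153.84502472, -278.10107688,  840.44595699]), 'attitude': array([-2.46101627,  0.00321962,  1.26892712])}
top {'fx': 448.77294609070566, 'fy': 448.77294609070566, 'cx': 321.4635023357681, 'cy': 201.81368704621534, 'xyz': array([ 377.45282373,  -82.30914254, 1144.85091838]), 'attitude': array([-2.93493947e+00,  1.52987810e-03, -1.70419858e+00])}
{'clock': 0.1, 'qpos': array([-1.31838231e+00,  3.53607862e-01,  1.63403833e+00,  2.26485419e-05,
        1.15521638e+00, -2.38458333e-03]), 'qvel': array([ 1.91571627e-04, -2.03728531e-03, -1.87446500e-03,  1.32678709e-03,
        8.23023407e-05, -1.91372630e-05]), 'joint_efforts': array([ 3.52581756e-04, -6.06356406e+01, -3.42817640e+01,  6.37673406e-05,
        3.91701615e-03, -1.10100925e-05]), 'eef_pos': array([ 157.44235195, -604.40835841,  230.62783766]), 'tcp_rot': array([-3.14032279e+00, -2.37372803e-05,  2.54789424e-01]), 'contact_force': array([ 0.13528123,  0.32859567, -0.45418622]), 'wrist_torque': array([-0.0276429 , -0.05597438, -0.02534541]), 'grasp_force': 0.0, 'opening': 1.004368495988124}
```

View pics/scene0.png

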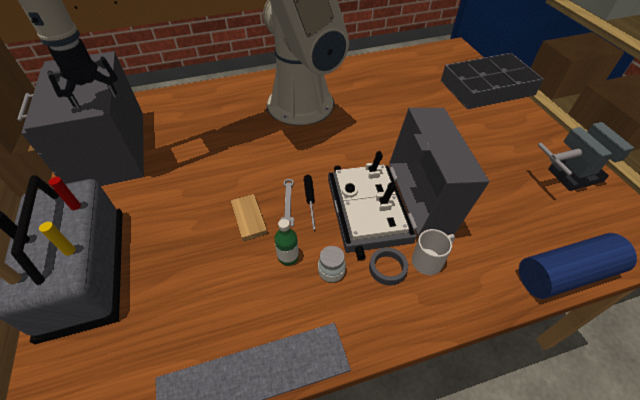

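View pics/top0.png

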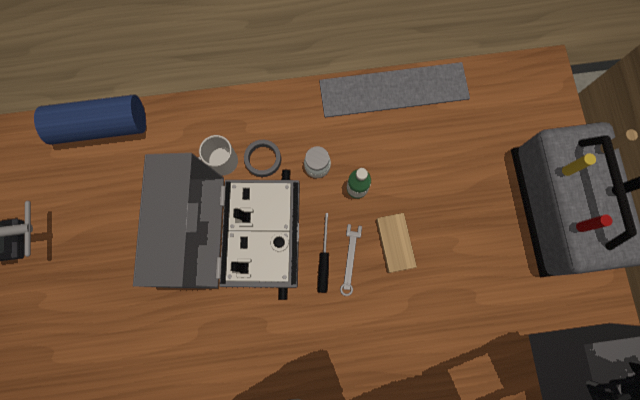

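The top view shows the box with its hood to the left (world +y). The button, at (279,242), is on the lower module, nearer the robot, so that one is the rcd. Its lever is at about (240,267) and the isolator's at (240,215). In the scene view the button is at (350,188). Next I'll measure the pose from the white module tops.

```bash
cat > h.py <<'E'
import numpy as np,cv2
from scipy.spatial.transform import Rotation as R
def ray(f,u,v):
    d=np.array([(u-f["cx"])/f["fx"],(v-f["cy"])/f["fy"],1.]); return R.from_euler('xyz',f["attitude"]).as_matrix()@d
def onz(f,u,v,z):
    d=ray(f,u,v); return f["xyz"]+d*(z-f["xyz"][2])/d[2]
def proj(f,p):
    q=R.from_euler('xyz',f["attitude"]).as_matrix().T@(np.asarray(p,float)-f["xyz"]); return np.array([f["fx"]*q[0]/q[2]+f["cx"],f["fy"]*q[1]/q[2]+f["cy"]])
E
python3 - <<'E'
from rig import r,cams
from h import *
for n,roi in(("top",(215,170,305,300)),("scene",(320,150,420,260))):
    f=cams.grab_frame(n); im=f["color"]; x0,y0,x1,y1=roi
    hsv=cv2.cvtColor(im,cv2.COLOR_BGR2HSV)
    m=((hsv[...,2]>130)&(hsv[...,1]<60)).astype(np.uint8)
    k=np.zeros_like(m);k[y0:y1,x0:x1]=m[y0:y1,x0:x1]
    k=cv2.morphologyEx(k,cv2.MORPH_CLOSE,np.ones((5,5)))
    c=max(cv2.findContours(k,0,2)[0],key=cv2.contourArea)
    P=np.array([onz(f,u+0.0,v+0.0,55)[:2] for u,v in c[:,0]],np.float32)
    rc=cv2.minAreaRect(P); print(n,rc,cv2.contourArea(c),cv2.boundingRect(c)); print(cv2.boxPoints(rc))
    big=cv2.resize(im[y0:y1,x0:x1],None,fx=4,fy=4,interpolation=cv2.INTER_CUBIC)
    cv2.imwrite(f"pics/{n}_crop.png",big)
    # button dark blob
E
python3 -c "
import cv2,numpy as np
a=cv2.imread('pics/top_crop.png');b=cv2.imread('pics/scene_crop.png');c=np.zeros((520,800,3),np.uint8);c[:,:360]=a;c[:440,380:780]=b;cv2.imwrite('pics/both.png',c)"
```

```text
top ((552.8809204101562, 51.34303665161133), (149.0830078125, 242.2726593017578), 81.88633728027344) 5836.0 (226, 183, 65, 99)
[[422.43655    -5.3554535]
 [662.2841    -39.549168 ]
 [683.3253    108.04153  ]
 [443.47772   142.23524  ]]
scene ((551.2080078125, 62.44972610473633), (171.66708374023438, 255.07994079589844), 81.95482635498047) 3372.0 (336, 163, 80, 74)
[[412.91055    -4.6893387]
 [665.48      -40.38875  ]
 [689.5055    129.58879  ]
 [436.93604   165.28821  ]]
```

View pics/both.png

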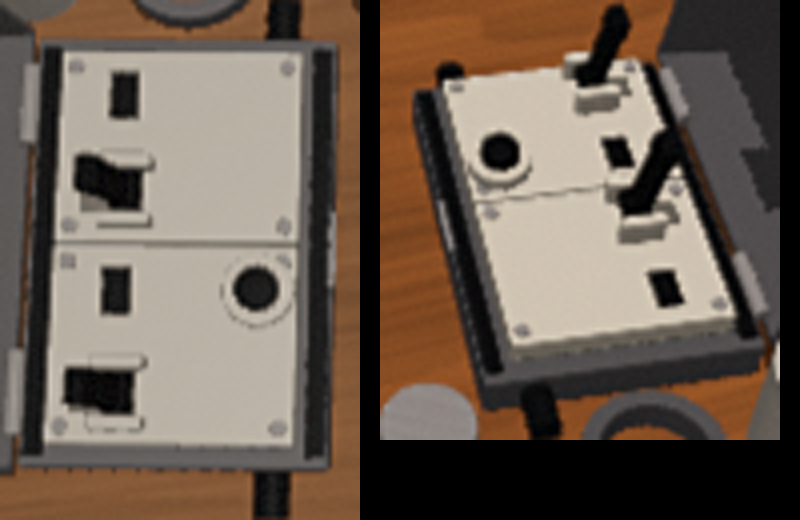

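Both views agree on the layout. In the top view the white rectangle measures 149 x 242 mm against 150 x 242 given, so I take the box centre as (552.9, 51.3) and yaw as -8.1°. Next I'll check the button and lever by triangulating, and work out the hood angle.

```bash
cat >> h.py <<'E'
C=np.array([552.9,51.3,0]); TH=np.radians(-8.11); BR=R.from_euler('z',TH).as_matrix()
def W(p): return C+BR@np.asarray(p,float)
def B(w): return BR.T@(np.asarray(w,float)-C)
def tri(f,a,g,b):
    d,e=ray(f,*a),ray(g,*b); s=np.linalg.lstsq(np.c_[d,-e],g["xyz"]-f["xyz"],rcond=None)[0]
    p,q=f["xyz"]+s[0]*d,g["xyz"]+s[1]*e; return (p+q)/2,np.linalg.norm(p-q)
def hp(phi,x,d,h): return W([x,97-d*np.cos(phi)+h*np.sin(phi),40+d*np.sin(phi)+h*np.cos(phi)])
E
python3 - <<'E'
from rig import r,cams
from h import *
t=cams.grab_frame("top");s=cams.grab_frame("scene")
T=lambda u,v:(215+u/4-.4,170+v/4-.4); S=lambda u,v:(320+(u-380)/4-.4,150+v/4-.4)
for n,a,b in(("button",T(257,288),S(500,152)),("rcdtip",T(70,388),S(615,15)),("isotip",T(82,174),S(672,140))):
    p,e=tri(t,a,s,b); print(n,p.round(1),"box",B(p).round(1),"gap",round(e,1))
print("slots base top@z65", B(onz(t,*T(118,394),65)).round(1),B(onz(t,*T(124,190),65)).round(1))
print("button@79 top/scene",B(onz(t,*T(257,288),79)).round(1),B(onz(s,*S(500,152),79)).round(1))
for phi in(1.5,1.57,1.65,1.75,1.85):
    print(phi,[proj(f,hp(phi,x,201,h)).round(0).tolist() for f in(t,s) for x in(-139,139) for h in(0,105)])
E
```

```text
button [517.8   4.2  71.3] box [-28.1 -51.5  71.3] gap 1.1
rcdtip [467.6 107.8 127.5] box [-92.4  43.9 127.5] gap 4.2
isotip [589.3  92.4 129.2] box [ 30.2  45.9 129.2] gap 2.2
slots base top@z65 [-91.5  29.7  65. ] [31.9 31.4 65. ]
button@79 top/scene [-29.1 -52.8  79. ] [-21.4 -52.9  79. ]
1.5 [[201.0, 287.0], [147.0, 286.0], [210.0, 153.0], [159.0, 151.0], [394.0, 108.0], [432.0, 102.0], [430.0, 185.0], [476.0, 177.0]]
1.57 [[194.0, 287.0], [141.0, 286.0], [203.0, 152.0], [153.0, 152.0], [399.0, 107.0], [437.0, 104.0], [436.0, 184.0], [481.0, 178.0]]
1.65 [[186.0, 287.0], [135.0, 286.0], [195.0, 152.0], [147.0, 153.0], [405.0, 107.0], [442.0, 106.0], [443.0, 183.0], [487.0, 180.0]]
1.75 [[176.0, 287.0], [128.0, 286.0], [186.0, 153.0], [141.0, 155.0], [412.0, 107.0], [447.0, 109.0], [451.0, 183.0], [492.0, 183.0]]
1.85 [[167.0, 287.0], [123.0, 286.0], [178.0, 153.0], [136.0, 157.0], [419.0, 108.0], [451.0, 113.0], [459.0, 183.0], [497.0, 186.0]]
```

```bash
python3 -c "
import cv2,numpy as np
a=cv2.imread('pics/top0.png')[140:300,120:240];b=cv2.imread('pics/scene0.png')[95:245,380:500]
c=np.zeros((500,780,3),np.uint8);a=cv2.resize(a,None,fx=3,fy=3);b=cv2.resize(b,None,fx=3,fy=3);c[:480,:360]=a;c[:450,400:760]=b;cv2.imwrite('pics/hood.png',cv2.convertScaleAbs(c,alpha=1.8))"
```

```text
(no output)
```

View pics/hood.png

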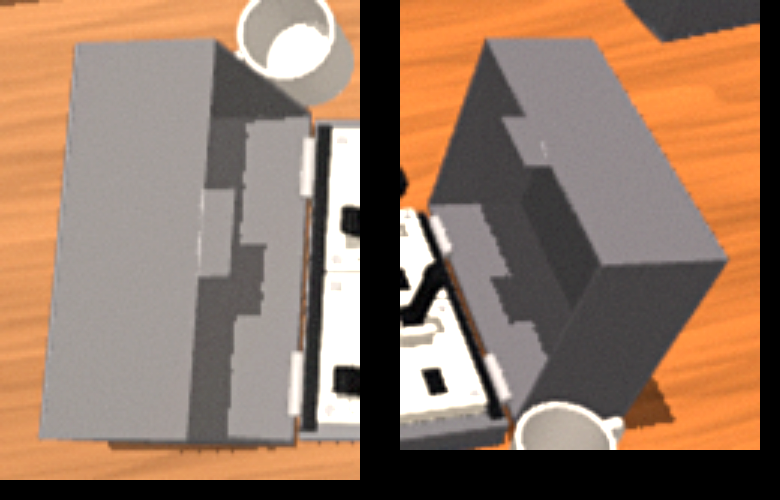

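The hood corners at top (133,286) and (145,154) put it at about 1.67 rad. The lever pivot is at about box (-91, 30.5), and the button at box (-29, -52) agrees with its given offset. First move: go above the button with the fingers shut and the tool y axis along box x.

```bash
cat >> h.py <<'E'
def pose(s): return np.array(s["eef_pos"]),R.from_euler('xyz',s["tcp_rot"])
def ori(a): return R.from_euler('z',TH)*R.from_euler('x',a)*R.from_euler('z',np.pi/2)*R.from_euler('x',np.pi)  # a: lean of gripper to box -y
def rel(p0,R0,boxp,a):
    d=R0.inv().apply(W(boxp)-p0)/1000; w=(R0.inv()*ori(a)).as_rotvec(); return np.r_[d,w].round(4).tolist()
E
python3 - <<'E'
from rig import r
from h import *
p,q=pose(r.sense()); print(rel(p,q,[-29,-52,200],0),rel(p,q,[-29,-52,84],0))
E
```

```text
[0.5011, -0.4984, 0.0313, -0.0004, -0.0003, -1.1745] [0.5011, -0.4983, 0.1473, -0.0004, -0.0003, -1.1745]
```

send_rows --targets '[0.501,-0.498,0.031,0,0,-1.1745,-1,0.501,-0.498,0.031,0,0,-1.1745,-1,0.501,-0.498,0.031,0,0,-1.1745,-1,0.501,-0.498,0.031,0,0,-1.1745,-1,0.501,-0.498,0.031,0,0,-1.1745,-1,0.501,-0.498,0.031,0,0,-1.1745,-1,0.501,-0.498,0.031,0,0,-1.1745,-1,0.501,-0.498,0.031,0,0,-1.1745,-1,0.501,-0.498,0.031,0,0,-1.1745,-1,0.501,-0.498,0.031,0,0,-1.1745,-1,0.501,-0.498,0.031,0,0,-1.1745,-1,0.501,-0.498,0.031,0,0,-1.1745,-1]'

```text
clock: 1.3
eef_pos: [412.3, -172.9, 209.6]
tcp_rot: [3.141, 0.0, 1.43]
contact_force: [1.2, 0.2, 0.6]
opening: 0.003
grasp_force: 0.0
```

```bash
python3 - <<'E'
from rig import r
from h import *
s=r.sense();p,q=pose(s);print(s["clock"],B(p),s["qpos"].round(2));print(rel(p,q,[-29,-52,100],0))
E
```

```text
1.3 [-107.57404208 -241.7725871   209.60214719] [-0.4   0.1   2.02 -0.    1.02 -0.26]
[0.1898, 0.0785, 0.1096, 0.0008, 0.0003, 0.0003]
```

send_rows --targets '[0.19,0.0785,0.01,0,0,0,-1,0.19,0.0785,0.01,0,0,0,-1,0.19,0.0785,0.01,0,0,0,-1,0.19,0.0785,0.01,0,0,0,-1,0.19,0.0785,0.02,0,0,0,-1,0.19,0.0785,0.06,0,0,0,-1,0.19,0.0785,0.09,0,0,0,-1,0.19,0.0785,0.09,0,0,0,-1,0.19,0.0785,0.09,0,0,0,-1,0.19,0.0785,0.09,0,0,0,-1]'

```text
clock: 2.13
eef_pos: [516.9, 2.0, 120.7]
tcp_rot: [3.14, -0.0, 1.429]
contact_force: [0.9, 0.4, 1.6]
opening: 0.0
grasp_force: 0.0
```

```bash
python3 - <<'E'
from rig import r,cams
from h import *
s=r.sense();p,q=pose(s);print(s["clock"],B(p),s["contact_force"]);print(rel(p,q,[-29,-52,71],0))
f=cams.grab_frame("scene");u,v=proj(f,W([-29,-52,79])).astype(int);cv2.imwrite("pics/btn.png",cv2.resize(f["color"][v-60:v+60,u-70:u+70],None,fx=4,fy=4));print(proj(f,p),u,v)
E
```

```text
2.1333 [-28.7209024  -53.9266328  120.70556299] [0.92080338 0.38868965 1.60458493]
[0.0019, -0.0003, 0.0497, 0.0011, -0.0002, -0.0005]
[349.56670057 175.23800665] 349 185
```

View pics/btn.png

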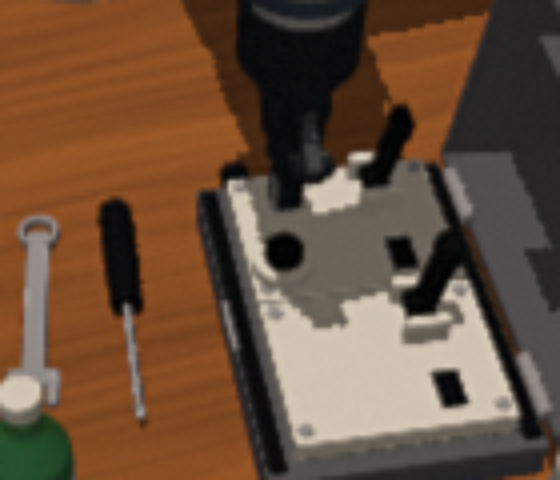

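The crop shows the fingertips at (287,205), directly above the button at (285,250). I'll push it in now.

send_rows --targets '[0.002,0,0.025,0,0,0,-1,0.002,0,0.036,0,0,0,-1,0.002,0,0.04,0,0,0,-1,0.002,0,0.044,0,0,0,-1,0.002,0,0.046,0,0,0,-1,0.002,0,0.048,0,0,0,-1,0.002,0,0.05,0,0,0,-1,0.002,0,0.05,0,0,0,-1,0.002,0,0.05,0,0,0,-1,0.002,0,0.05,0,0,0,-1]'

```text
clock: 3.02
eef_pos: [516.5, 4.0, 70.9]
tcp_rot: [3.141, 0.0, 1.429]
contact_force: [-6.5, -2.0, 17.6]
opening: -0.001
grasp_force: 8.5
```

```bash
python3 - <<'E'
from rig import r,cams
from h import *
s=r.sense();p,q=pose(s);print(s["clock"],B(p),s["contact_force"])
f=cams.grab_frame("scene");u,v=349,185;cv2.imwrite("pics/btn2.png",cv2.resize(f["color"][v-60:v+60,u-70:u+70],None,fx=4,fy=4))
E
```

```text
3.0167 [-29.33990284 -51.94534465  70.85141011] [-6.47757427 -1.96238707 17.61974683]
```

View pics/btn2.png

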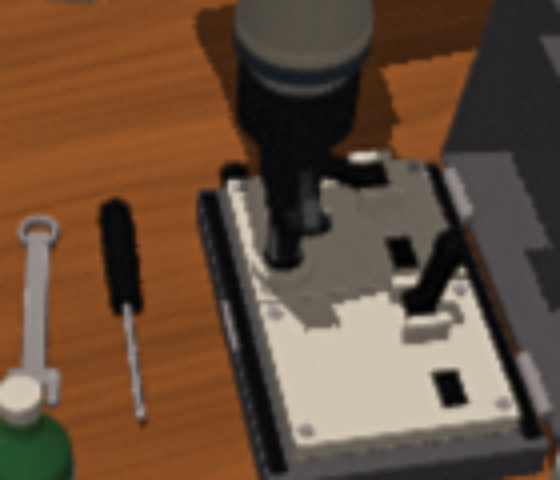

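The wrist force is 17.6 N with the button at its stop, and the lever has dropped, lying at about (345,170). I'll retreat and then line up on the lever, leaning 30°.

```bash
python3 - <<'E'
from rig import r,cams
from h import *
s=r.sense();p,q=pose(s);a=np.radians(30);g=np.array([-91,-8.7,75.]);z=np.array([0,np.sin(a),-np.cos(a)])
print(rel(p,q,[-29,-52,150],0)); print(rel(p,q,g-85*z,a)); print(rel(W(g-85*z),ori(a),g,a))
E
```

```text
[-0.0001, 0.0004, -0.0792, 0.0003, 0.0003, 0.0001]
[0.0008, -0.0616, -0.0778, 0.0003, 0.5239, 0.0002]
[0.0, -0.0, 0.085, 0.0, 0.0, 0.0]
```

send_rows --targets '[0,0,-0.03,0,0,0,-1,0,0,-0.07,0,0,0,-1,0,0,-0.09,0,0.1,0,-0.5,0,-0.03,-0.09,0,0.2,0,0.1,0.001,-0.0616,-0.085,0,0.32,0,0.1,0.001,-0.0616,-0.078,0,0.42,0,0.1,0.001,-0.0616,-0.078,0,0.524,0,0.1,0.001,-0.0616,-0.078,0,0.524,0,0.1,0.001,-0.0616,-0.078,0,0.524,0,0.1,0.001,-0.0616,-0.078,0,0.524,0,0.1]' --grip_force 30

```text
clock: 3.9
eef_pos: [456.1, 13.5, 147.5]
tcp_rot: [3.141, -0.521, 1.429]
contact_force: [-1.3, 0.1, 1.3]
opening: 0.548
grasp_force: 0.0
```

```bash
python3 - <<'E'
from rig import r,cams
from h import *
s=r.sense();p,q=pose(s);print(s["clock"],B(p),s["contact_force"],s["qpos"].round(2),s["opening"])
print(rel(p,q,[-91,-8.7,75],np.radians(30)))
f=cams.grab_frame("scene");u,v=370,170;a=f["color"][v-60:v+60,u-70:u+70]
f=cams.grab_frame("top");u,v=255,250;b=f["color"][v-60:v+60,u-45:u+45]
g=lambda x:cv2.convertScaleAbs(cv2.resize(x,None,fx=3.4,fy=3.4),alpha=1.5)
cv2.imwrite("pics/lev.png",np.hstack([g(a),g(b)]))
E
```

```text
3.9 [-90.52685397 -51.05885565 147.53998777] [-1.33503278  0.09495294  1.29217643] [-0.35  0.28  2.09  0.62  0.99 -0.61] 0.5479536812749788
[0.0006, -0.0005, 0.084, 0.0005, 0.0023, -0.0006]
```

View pics/lev.png

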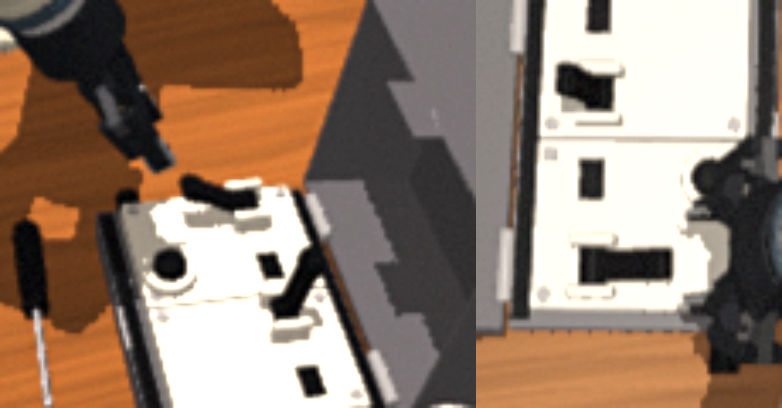

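The lever is fully dropped, the button has sprung back out, and the isolator lever is still up. The lever lies along row 265 of the right-hand crop, between the open fingers. I'll advance and pinch it.

send_rows --targets '[0.0005,-0.0005,0.03,0,0,0,0.1,0.0005,-0.0005,0.055,0,0,0,0.1,0.0005,-0.0005,0.075,0,0,0,0.1,0.0005,-0.0005,0.084,0,0,0,0.1,0.0005,-0.0005,0.084,0,0,0,0.1,0.0005,-0.0005,0.084,0,0,0,-1,0.0005,-0.0005,0.084,0,0,0,-1,0.0005,-0.0005,0.084,0,0,0,-1,0.0005,-0.0005,0.084,0,0,0,-1,0.0005,-0.0005,0.084,0,0,0,-1,0.0005,-0.0005,0.084,0,0,0,-1]' --grip_force 30

```text
clock: 4.92
eef_pos: [461.5, 55.8, 75.8]
tcp_rot: [3.14, -0.525, 1.43]
contact_force: [-2.1, 0.4, 8.2]
opening: 0.249
grasp_force: 31.8
```

```bash
python3 - <<'E'
from rig import r,cams
from h import *
s=r.sense();p,q=pose(s);print(s["clock"],B(p),s["contact_force"],s["opening"],s["grasp_force"])
pv=np.array([-91,30.5,65]);
a0=np.radians(30)
z=lambda a:np.array([0,np.sin(a),-np.cos(a)])
gp=lambda t:pv+58*np.array([0,-np.sin(t),np.cos(t)])
off=B(p)-(gp(np.radians(60))+19*z(a0)); print("off",off)
# arc: keep offset in tool frame
for t in np.arange(60,-16,-7.):
    a=np.radians(max(0,30*(t+12)/72)); t=np.radians(max(t,-13))
    tgt=gp(t)+19*z(a)+ (off@z(a0))*z(a); tgt[0]=B(p)[0]
    print(rel(p,q,tgt,a))
E
```

```text
4.9167 [-91.14371823  -8.41680287  75.84736127] [-2.09739837  0.39132853  8.21610612] 0.24899240856581545 31.843120828270912
off [-0.14371823  1.81267055 -1.69815605]
[-0.0007, -0.0, -0.0, 0.0012, -0.001, 0.0002]
[0.0045, 0.0, -0.0032, 0.0012, -0.0519, 0.0002]
[0.0101, 0.0, -0.0056, 0.0012, -0.1028, 0.0002]
[0.016, 0.0, -0.0073, 0.0012, -0.1537, 0.0002]
[0.0219, 0.0, -0.0082, 0.0012, -0.2046, 0.0001]
[0.028, 0.0, -0.0082, 0.0012, -0.2555, 0.0001]
[0.0339, 0.0, -0.0075, 0.0012, -0.3065, 0.0001]
[0.0397, 0.0, -0.0059, 0.0012, -0.3574, 0.0]
[0.0452, 0.0, -0.0036, 0.0012, -0.4083, 0.0]
[0.0504, 0.0, -0.0006, 0.0012, -0.4592, -0.0]
[0.0551, 0.0, 0.0031, 0.0012, -0.5101, -0.0001]
```

The opening is about 21 mm, which matches the lever's width, so it's gripped. I'll swing it up along the arc.

send_rows --targets '[0.0045,0,-0.0032,0,-0.052,0,-1,0.0101,0,-0.0056,0,-0.103,0,-1,0.016,0,-0.0073,0,-0.154,0,-1,0.0219,0,-0.0082,0,-0.205,0,-1,0.028,0,-0.0082,0,-0.2555,0,-1,0.0339,0,-0.0075,0,-0.3065,0,-1,0.0397,0,-0.0059,0,-0.357,0,-1,0.0452,0,-0.0036,0,-0.408,0,-1,0.0504,0,-0.0006,0,-0.459,0,-1,0.0551,0,0.0031,0,-0.51,0,-1,0.0551,0,0.0031,0,-0.51,0,-1,0.0551,0,0.0031,0,-0.51,0,-1]'

```text
clock: 5.92
eef_pos: [468.4, 105.2, 100.4]
tcp_rot: [3.141, -0.015, 1.432]
contact_force: [-1.2, -1.2, 6.8]
opening: 0.247
grasp_force: 33.3
```

```bash
python3 - <<'E'
from rig import r,cams
from h import *
s=r.sense();p,q=pose(s);print(s["clock"],B(p),s["contact_force"],s["opening"],s["grasp_force"],s["tcp_rot"])
f=cams.grab_frame("scene");u,v=380,170;a=f["color"][v-60:v+60,u-70:u+70]
cv2.imwrite("pics/lev2.png",cv2.convertScaleAbs(cv2.resize(a,None,fx=4,fy=4),alpha=1.5))
E
```

```text
5.9167 [-91.24913955  41.42019588 100.39187345] [-1.23474627 -1.18831324  6.79081564] 0.24657032058525477 33.34355715662241 [ 3.14059581 -0.01498055  1.43153337]
```

View pics/lev2.png

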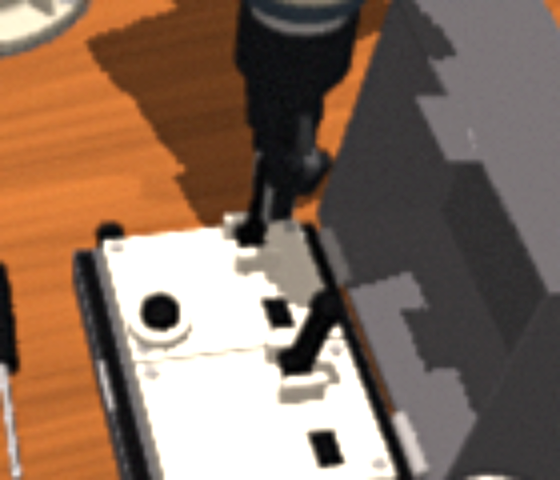

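The grip point is 10.9 mm past the pivot, so the lever is about 11° past vertical. I'll push a little further to the stop, release, and rise above the hood.

send_rows --targets '[0.0015,0,0,0,0,0,-1,0.003,0,0,0,0,0,-1,0.003,0,0,0,0,0,-1,0.003,0,0,0,0,0,0.2,0.003,0,0,0,0,0,0.2,0.003,0,0,0,0,0,0.2,0.003,0,0,0,0,0,0.2,0.003,0,-0.04,0,0,0,0.2,0.003,0,-0.08,0,0,0,0.2,0.003,0,-0.12,0,0,0,0,0.003,0,-0.16,0,0,0,-1,0.003,0,-0.19,0,0,0,-1]'

```text
clock: 6.97
eef_pos: [468.5, 105.4, 293.2]
tcp_rot: [3.139, -0.015, 1.43]
contact_force: [1.5, -0.1, -0.0]
opening: 0.224
grasp_force: 0.0
```

```bash
python3 - <<'E'
from rig import r,cams
from h import *
s=r.sense();p,q=pose(s);print(s["clock"],B(p),s["contact_force"],s["opening"])
t=cams.grab_frame("top");g=cams.grab_frame("scene")
cv2.imwrite("pics/lev3.png",np.hstack([cv2.convertScaleAbs(cv2.resize(f["color"][v-50:v+60,u-50:u+50],None,fx=3.9,fy=3.9),alpha=1.5) for f,u,v in((g,380,190),(t,255,240))]))
E
```

```text
6.9667 [-91.18769381  41.66962601 293.24425509] [ 1.48207695 -0.09944264 -0.0095257 ] 0.22404650251028801
```

View pics/lev3.png

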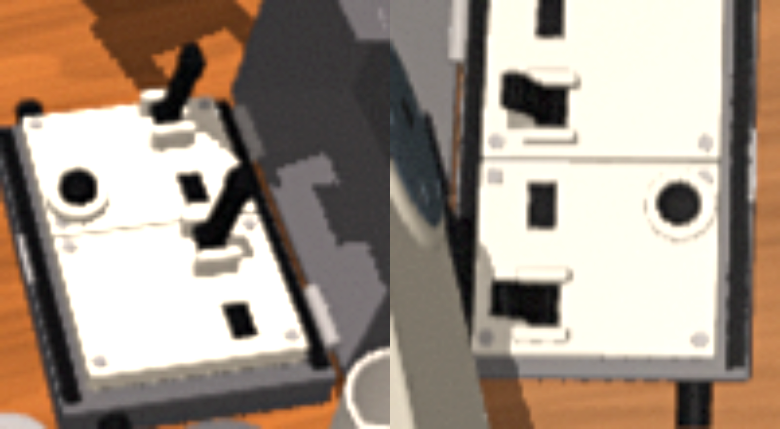

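Both levers are up and parallel, with the gripper clear. Next is the hood: go up and over to the outer face, leaning 45° the other way.

```bash
cat >> h.py <<'E'
def hood(phi,extra=0,d=178):
    a=-np.radians(45)*phi/1.67; n=np.array([0,np.sin(phi),np.cos(phi)])
    off=11*abs(np.sin(phi+a)) # tool tip corner
    return B(hp(phi,0,d,105))+n*(off+extra),a
E
python3 - <<'E'
from rig import r
from h import *
s=r.sense();p,q=pose(s)
b,a=hood(1.67,35);print(b,a)
print(rel(p,q,[-50,60,320],0));print(rel(p,q,[0,b[1]+15,320],a));print(rel(p,q,b,a))
E
```

```text
[3.61526944e-14 2.62409422e+02 2.02416223e+02] -0.7853981633974483
[0.018, 0.0392, -0.0242, 0.0087, -0.0176, 0.0002]
[0.2353, 0.0893, -0.0199, 0.0083, -0.803, -0.0032]
[0.2183, 0.0882, 0.0974, 0.0083, -0.803, -0.0032]
```

send_rows --targets '[0.018,0.0392,-0.022,0,0,0,-1,0.05,0.06,-0.022,0,0,0,-1,0.09,0.08,-0.022,0,0,0,-1,0.13,0.0893,-0.02,0,-0.1,0,-1,0.17,0.0893,-0.02,0,-0.2,0,-1,0.21,0.0893,-0.02,0,-0.3,0,-1,0.2353,0.0893,-0.02,0.008,-0.42,0,-1,0.2353,0.0893,-0.02,0.008,-0.54,0,-1,0.2353,0.0893,-0.02,0.008,-0.66,-0.003,-1,0.2353,0.0893,-0.02,0.008,-0.78,-0.003,-1,0.2353,0.0893,-0.02,0.008,-0.803,-0.003,-1,0.2353,0.0893,-0.02,0.008,-0.803,-0.003,-1]'

```text
clock: 8.07
eef_pos: [588.8, 326.3, 308.9]
tcp_rot: [-3.123, 0.792, 1.444]
contact_force: [-0.0, -0.5, -0.9]
opening: 0.001
grasp_force: 0.0
```

```bash
python3 - <<'E'
from rig import r
from h import *
s=r.sense();p,q=pose(s);print(s["clock"],B(p),s["contact_force"],s["qpos"].round(2))
b,a=hood(1.67,35);print(rel(p,q,b,a))
E
```

```text
8.0667 [ -3.24981846 277.29134564 308.90071911] [-0.04567841 -0.45395709 -0.94568891] [ 0.73  0.73  1.08 -0.51  1.96  0.83]
[0.0653, 0.0046, 0.0853, -0.0075, 0.0068, 0.0106]
```

send_rows --targets '[0.02,0.003,0.028,0,0,0,-1,0.042,0.0046,0.056,0,0,0.005,-1,0.0653,0.0046,0.0853,-0.0075,0.007,0.0106,-1,0.0653,0.0046,0.0853,-0.0075,0.007,0.0106,-1,0.0653,0.0046,0.0853,-0.0075,0.007,0.0106,-1,0.0653,0.0046,0.0853,-0.0075,0.007,0.0106,-1]'

```text
clock: 8.57
eef_pos: [592.2, 310.3, 209.6]
tcp_rot: [3.132, 0.779, 1.419]
contact_force: [0.1, 0.0, 0.9]
opening: -0.006
grasp_force: 0.0
```

```bash
python3 - <<'E'
from rig import r
from h import *
s=r.sense();p,q=pose(s);print(s["clock"],B(p),s["contact_force"])
print(rel(p,q,*hood(1.67,12)))
for phi in np.linspace(1.67,0.95,11): print(rel(p,q,*hood(phi)))
E
```

```text
8.5667 [  2.38823101 261.91443683 209.56998598] [0.0621423  0.03670536 0.86849018]
[-0.0125, -0.0023, 0.0192, 0.0022, -0.0065, -0.007]
[-0.0219, -0.0023, 0.0267, 0.0022, -0.0065, -0.007]
[-0.0371, -0.0022, 0.0292, 0.0023, 0.0274, -0.007]
[-0.0521, -0.0021, 0.0327, 0.0024, 0.0612, -0.0069]
[-0.0668, -0.002, 0.0373, 0.0026, 0.0951, -0.0069]
[-0.0811, -0.0019, 0.043, 0.0027, 0.1289, -0.0069]
[-0.095, -0.0018, 0.0498, 0.0028, 0.1628, -0.0068]
[-0.1083, -0.0018, 0.0575, 0.0029, 0.1967, -0.0068]
[-0.121, -0.0017, 0.0662, 0.003, 0.2305, -0.0067]
[-0.1331, -0.0016, 0.0758, 0.0031, 0.2644, -0.0067]
[-0.1444, -0.0016, 0.0863, 0.0033, 0.2982, -0.0066]
[-0.1549, -0.0015, 0.0975, 0.0034, 0.3321, -0.0066]
```

```bash
python3 - <<'E'
from h import *
b,a=hood(1.67,35);p,q=W(b),ori(a)
print(rel(p,q,*hood(1.67,12)))
for phi in np.linspace(1.67,0.95,11): print(rel(p,q,*hood(phi)))
E
```

```text
[-0.0178, -0.0, 0.0146, 0.0, 0.0, 0.0]
[-0.0271, 0.0, 0.0222, 0.0, 0.0, 0.0]
[-0.0423, -0.0, 0.0247, -0.0, 0.0339, 0.0]
[-0.0573, -0.0, 0.0283, -0.0, 0.0677, -0.0]
[-0.072, -0.0, 0.0331, -0.0, 0.1016, 0.0]
[-0.0862, -0.0, 0.0389, 0.0, 0.1354, -0.0]
[-0.1001, -0.0, 0.0457, 0.0, 0.1693, -0.0]
[-0.1133, -0.0, 0.0535, 0.0, 0.2032, -0.0]
[-0.126, -0.0, 0.0623, 0.0, 0.237, -0.0]
[-0.138, -0.0, 0.072, 0.0, 0.2709, -0.0]
[-0.1492, -0.0, 0.0825, 0.0, 0.3048, -0.0]
[-0.1596, 0.0, 0.0938, 0.0, 0.3386, -0.0]
```

send_rows --targets '[-0.0178,0,0.0146,0,0,0,-1,-0.0271,0,0.0222,0,0,0,-1,-0.0423,0,0.0247,0,0.034,0,-1,-0.0573,0,0.0283,0,0.068,0,-1,-0.072,0,0.0331,0,0.102,0,-1,-0.0862,0,0.0389,0,0.135,0,-1,-0.1001,0,0.0457,0,0.169,0,-1,-0.1133,0,0.0535,0,0.203,0,-1,-0.126,0,0.0623,0,0.237,0,-1,-0.138,0,0.072,0,0.271,0,-1,-0.1492,0,0.0825,0,0.305,0,-1,-0.1596,0,0.0938,0,0.3386,0,-1]'

```text
clock: 9.57
eef_pos: [566.8, 133.3, 256.6]
tcp_rot: [3.13, 0.437, 1.422]
contact_force: [0.7, 2.0, -0.7]
opening: 0.003
grasp_force: 0.8
```

```bash
python3 - <<'E'
from rig import r,cams
from h import *
s=r.sense();p,q=pose(s);print(s["clock"],B(p),s["contact_force"],s["tcp_rot"])
b,a=hood(.95);print("cmd",b);p,q=W(b),ori(a)
for phi in np.linspace(.95,.14,12)[1:]: print(rel(p,q,*hood(phi)))
f=cams.grab_frame("scene");cv2.imwrite("pics/mid.png",f["color"])
# hood free edge colour check: predicted edge pixels at phi
print([proj(f,hp(x,139,201,105)).round() for x in(.8,.95,1.1)])
E
```

```text
9.5667 [  2.18923908  83.10310039 256.62698502] [ 0.68644191  2.04714707 -0.6930046 ] [3.13019268 0.43713725 1.42237569]
cmd [2.96010964e-14 8.31839673e+01 2.48950341e+02]
[-0.0133, 0.0, 0.0084, -0.0, 0.0346, 0.0]
[-0.0259, -0.0, 0.0178, 0.0, 0.0693, 0.0]
[-0.0378, -0.0, 0.0281, 0.0, 0.1039, 0.0]
[-0.0489, 0.0, 0.0392, 0.0, 0.1385, -0.0]
[-0.0591, 0.0, 0.0512, 0.0, 0.1732, 0.0]
[-0.0683, -0.0, 0.0638, 0.0, 0.2078, 0.0]
[-0.0766, -0.0, 0.0771, 0.0, 0.2424, -0.0]
[-0.0838, -0.0, 0.091, 0.0, 0.277, -0.0]
[-0.0899, -0.0, 0.1054, 0.0, 0.3117, 0.0]
[-0.095, 0.0, 0.1202, 0.0, 0.3463, -0.0]
[-0.0989, -0.0, 0.1354, 0.0, 0.3809, 0.0]
[array([409., 182.]), array([425., 178.]), array([440., 175.])]
```

```bash
python3 - <<'E'
from rig import r,cams
from h import *
s=r.sense();p,q=pose(s)
for phi in np.linspace(.95,.14,12)[1:]: print(rel(p,q,*hood(phi)))
f=cv2.imread("pics/mid.png")[120:260,330:500];cv2.imwrite("pics/mid_c.png",cv2.resize(f,None,fx=4,fy=4))
E
```

```text
[-0.007, -0.0021, 0.0143, 0.0078, 0.0251, -0.0075]
[-0.0197, -0.0021, 0.0235, 0.008, 0.0598, -0.0073]
[-0.0317, -0.0021, 0.0337, 0.0081, 0.0944, -0.0072]
[-0.0428, -0.0021, 0.0448, 0.0082, 0.129, -0.0071]
[-0.0531, -0.0021, 0.0566, 0.0083, 0.1637, -0.0069]
[-0.0625, -0.0021, 0.0692, 0.0085, 0.1983, -0.0068]
[-0.0709, -0.0022, 0.0824, 0.0086, 0.2329, -0.0066]
[-0.0782, -0.0022, 0.0963, 0.0087, 0.2676, -0.0065]
[-0.0845, -0.0023, 0.1106, 0.0088, 0.3022, -0.0063]
[-0.0897, -0.0024, 0.1253, 0.0089, 0.3368, -0.0062]
[-0.0938, -0.0025, 0.1404, 0.0091, 0.3714, -0.006]
```

View pics/mid_c.png

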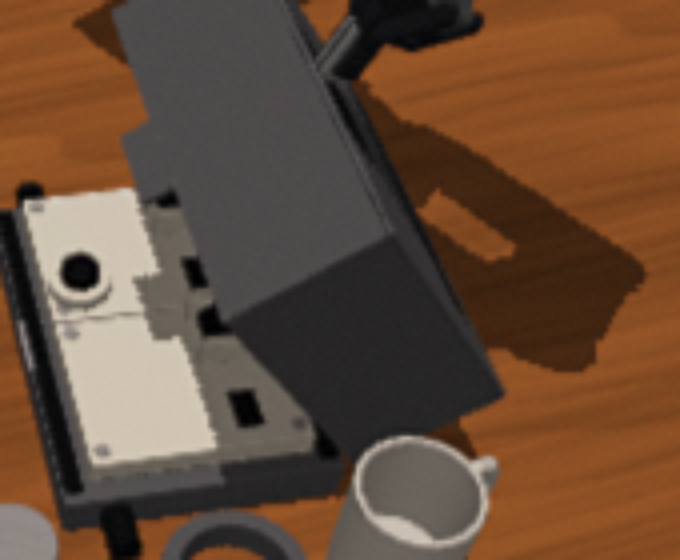

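The hood is part way over, with the fingers behind its free edge at crop (335,65), and it clears the mug. I'll carry on along the arc.

send_rows --targets '[-0.007,-0.002,0.0143,0.008,0.025,-0.007,-1,-0.0197,-0.002,0.0235,0.008,0.06,-0.007,-1,-0.0317,-0.002,0.0337,0.008,0.0944,-0.007,-1,-0.0428,-0.002,0.0448,0.008,0.129,-0.007,-1,-0.0531,-0.002,0.0566,0.008,0.164,-0.007,-1,-0.0625,-0.002,0.0692,0.008,0.198,-0.007,-1,-0.0709,-0.002,0.0824,0.008,0.233,-0.007,-1,-0.0782,-0.002,0.0963,0.009,0.268,-0.006,-1,-0.0845,-0.002,0.1106,0.009,0.302,-0.006,-1,-0.0897,-0.002,0.1253,0.009,0.337,-0.006,-1,-0.0938,-0.0025,0.1404,0.009,0.371,-0.006,-1,-0.0938,-0.0025,0.1404,0.009,0.371,-0.006,-1]'

```text
clock: 10.62
eef_pos: [542.6, -12.3, 167.0]
tcp_rot: [-3.138, 0.071, 1.429]
contact_force: [-0.9, -0.1, 0.1]
opening: 0.002
grasp_force: 0.0
```

```bash
python3 - <<'E'
from rig import r,cams
from h import *
s=r.sense();p,q=pose(s);print(s["clock"],B(p),s["contact_force"],s["tcp_rot"],hood(.14))
for phi,e in((.1,0),(.07,0),(.05,0),(.03,0),(.0,0),(0,-3),(0,-5)): print(phi,rel(p,q,*hood(phi,e)))
E
```

```text
10.6167 [ -1.19156494 -64.36283167 167.04479365] [-0.8923456  -0.11637388  0.06581174] [-3.13757193  0.07130889  1.42920617] (array([-2.07505655e-14, -6.44926936e+01,  1.69618373e+02]), np.float64(-0.0658417622009837))
0.1 [-0.0049, 0.0012, 0.0046, -0.004, 0.0243, -0.0001]
0.07 [-0.0081, 0.0012, 0.01, -0.004, 0.0384, -0.0001]
0.05 [-0.0102, 0.0012, 0.0137, -0.004, 0.0478, -0.0001]
0.03 [-0.0122, 0.0013, 0.0175, -0.004, 0.0572, -0.0002]
0.0 [-0.015, 0.0013, 0.0232, -0.004, 0.0713, -0.0002]
0 [-0.0148, 0.0013, 0.0262, -0.004, 0.0713, -0.0002]
0 [-0.0147, 0.0013, 0.0282, -0.004, 0.0713, -0.0002]
```

send_rows --targets '[-0.005,0.001,0.0046,-0.004,0.024,0,-1,-0.008,0.001,0.01,-0.004,0.038,0,-1,-0.0102,0.001,0.0137,-0.004,0.048,0,-1,-0.0122,0.001,0.0175,-0.004,0.057,0,-1,-0.0135,0.001,0.0205,-0.004,0.065,0,-1,-0.015,0.001,0.0232,-0.004,0.071,0,-1,-0.015,0.001,0.0245,-0.004,0.071,0,-1,-0.015,0.001,0.0245,-0.004,0.071,0,-1,-0.015,0.001,0.0245,-0.004,0.071,0,-1,-0.015,0.001,0.0245,-0.004,0.071,0,-1]'

```text
clock: 11.45
eef_pos: [542.0, -26.6, 144.8]
tcp_rot: [3.141, 0.001, 1.431]
contact_force: [-4.9, 0.6, 20.1]
opening: 0.0
grasp_force: 10.1
```

```bash
python3 - <<'E'
from rig import r,cams
from h import *
s=r.sense();p,q=pose(s);print(s["clock"],B(p),s["contact_force"])
E
```

```text
11.45 [  0.23761594 -78.64854065 144.82089213] [-4.89974749  0.56700249 20.10885775]
```

At z = 144.8 with 20 N on the wrist, the hood is on its stop. I'll press slightly more, then retreat.

send_rows --targets '[0,0,0.0008,0,0,0,-1,0,0,0.0008,0,0,0,-1,0,0,0.0008,0,0,0,-1,0,0,-0.03,0,0,0,-1,0,0,-0.07,0,0,0,-1,0,0,-0.11,0,0,0,-1,-0.04,0,-0.14,0,0,0,-1,-0.08,0,-0.15,0,0,0,-1,-0.12,0,-0.15,0,0,0,-1,-0.16,0,-0.15,0,0,0,-1,-0.2,0,-0.15,0,0,0,-1,-0.2,0,-0.15,0,0,0,-1]'

```text
clock: 12.45
eef_pos: [512.2, -230.3, 293.1]
tcp_rot: [-3.14, 0.004, 1.427]
contact_force: [-0.4, 0.9, 0.3]
opening: -0.001
grasp_force: 0.0
```

```bash
python3 - <<'E'
from rig import r,cams
from h import *
s=r.sense();print(s["clock"],s["contact_force"],s["eef_pos"])
for n in("scene","top"):
    f=cams.grab_frame(n)
    for phi in(0,.05,.1): print(n,phi,[proj(f,hp(phi,x,201,105)).round(1).tolist() for x in(139,-139)])
    im=f["color"]; a=cv2.imread(f"pics/{n}0.png"); print("corner px fit:")
    m=(cv2.absdiff(im,a).max(2)>40).astype(np.uint8)
    hsv=cv2.cvtColor(im,cv2.COLOR_BGR2HSV);k=(hsv[...,1]<60).astype(np.uint8);roi=np.zeros_like(k)
    u,v=proj(f,W([0,0,100])).astype(int);roi[v-75:v+75,u-75:u+75]=1
    k=cv2.morphologyEx(k*roi,cv2.MORPH_OPEN,np.ones((5,5)))
    c=max(cv2.findContours(k,0,2)[0],key=cv2.contourArea);print(cv2.approxPolyDP(cv2.convexHull(c),3,True)[:,0].tolist())
E
```

```text
12.45 [-0.39310462  0.86979308  0.26319584] [ 512.21572484 -230.29803989  293.14803928]
scene 0 [[344.3, 221.7], [324.4, 143.3]]
scene 0.05 [[346.8, 218.8], [326.3, 140.3]]
scene 0.1 [[349.6, 216.0], [328.5, 137.4]]
corner px fit:
[[326, 144], [394, 137], [444, 233], [444, 259], [372, 259], [345, 251], [325, 171]]
top 0 [[300.3, 166.0], [298.0, 288.3]]
top 0.05 [[297.7, 164.8], [295.2, 288.2]]
top 0.1 [[294.8, 163.6], [292.2, 288.1]]
corner px fit:
[[200, 153], [280, 155], [300, 168], [299, 288], [281, 297], [206, 287]]
```

The hood corners in both views fit 0 rad: top (299,288), predicted (298,288.3); scene (326,144), predicted (324.4,143.3). I'm handing it in.

```bash
python3 -c "
from rig import r
print(r.sign_off())"
```

```text
the job is handed in; nothing more can be done
None
```

The trip test is done and handed in at about 12.5 s: the button was pushed right in and its lever dropped, the lever was lifted back and stayed up, and the hood is shut past its catch. The isolator lever was still up when last seen before the hood closed, and nothing around the box was touched as far as I could see.

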